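# Release a tray of pen barrels for pressing

## Robot

A 6-joint arm with a two-finger parallel gripper is mounted at the origin on the work surface. World frame = base frame: x ahead of the robot, y to its left, z up, the work surface at z = 0. Lengths are in mm, angles in rad, forces in N, time in s.
With the tool pointing down it reaches from about 300 to 775 mm from the base axis. Payload 14.6 kg.
Tool frame: the origin (TCP) lies at the very end of the fingers, on their centre line; the grasp point (between the pads) lies 19 mm behind it; z points along the fingers, y is the line along which they close (so a half turn about z gives the same grasp; the last joint's range is limited). The gripper opens to 94 mm and grips with 3 to 60 N. Pads are 16 mm wide; open, the fingers measure 119 mm over their backs; the gripper's body (75 mm by 177 mm) begins 78 mm behind the grasp point.
Start: joints at [-1.366, 0.3, 1.521, -0, 1.321, -0.067], TCP at [147.649, -529.801, 205.446] pointing down, gripper open.
Joint ranges: [-3.03, 3.03], [-0.79, 2.21], [0.23, 2.52], [-1.04, 4.18], [0, 3.07], [-2.55, 2.55]. Speed limits (rad/s): [2.22, 2.22, 2.57, 3.14, 3.14, 3.14].

## Interface

Orientations are given as [roll, pitch, yaw] about the fixed x, y, z axes, in that order (R = Rz(yaw) Ry(pitch) Rx(roll)).
In Python, from cell import manip gives the robot as it stands.
- The arm moves only by the tool servo_tool, never from a script. Its argument "rows" is a list of rows, each a list of 7 numbers: the turn, a rotation vector about the world's x, y, z in degrees, then the shift along the world's x, y, z in mm, then the closure, from 0 (fully open) to 1 (shut). In form: [[rx, ry, rz, dx, dy, dz, fingers], ...]. A call has 1 to 20 rows; each row shifts and turns the commanded pose from where the row before left it; what a row does not reach is not made up. A row lasts 1/8 s, in which the tool goes at most 62.5 mm and 10.7 degrees, less where a joint would pass 70% of its speed; a pose out of reach is approached as far as the arm can. A call with a gripper value outside its range is refused whole. The fingers move at their own pace and stop on an object; "grip_force" is the grip in N (left out, the last holds). Time passes only in rows, so rows that do not move let the fingers close. It gives the time, the measured TCP pose, the force, the opening and the grip force at its end, in the units of the state.
- manip.read_state(): the state, without advancing time (a new reading comes with each control period).
- manip.camera(name): name is "side" or "top"; returns the picture (384x512x3 uint8, red, green, blue); there is no depth.
- manip.camera_info(name): a dict with "fx", "fy", "cx", "cy" (pixels), "position" and "rotation" of the camera in the world. Camera axes: x right, y down, z forward; pixel columns grow to the right and rows downward; lengths in mm; the calibration is good to about 2 mm. A picture is of the moment at which its call begins. camera_info takes no time and is no camera call.
- manip.sign_off(): hands the job in; it is judged then, once.
The state is a dict: "clock": time; "joints": joint angles; "qd": joint speeds; "effort": joint torques, N m; "eef_pos": TCP position; "eef_rot": TCP orientation; "wrist_force": force on the tool from outside, world axes, zero at the start; "moment": the same for the moment, N m; "finger_gap": finger opening in mm; "finger_force": force on a finger pad.
Only numpy, scipy, OpenCV 4.12 (cv2) and the standard library are available. Lean on these libraries where they do the work, as an engineer would, in place of code of your own. Each camera call takes 0.05 s, during which the arm holds its last target. There are 200 camera calls.

## Task

Get this tray of pen barrels ready for the press: take every barrel that is too short or bent out of the tray and put it in the grey reject bin, leaving the sound ones in the tray, and set the press's stroke sleeve to 4 (four dots). When all of that is done, lift the metal batch tag off its hook and put it in the tray's empty end bay to show that the tray is cleared; leave the finished pen in front of the tray where it lies.

Things in the scene. Friction and masses are not known exactly. Their poses are not given: they have to be found in the camera images.
- tray: Fixed shallow yellow tray with a white foam floor, 297 (x) x 276 (y) mm. Origin: centre of its underside. The foam's top is 12 mm up, the rim and the 6 mm cross bar are 19 mm up (7 mm above the foam). The cross bar (at x = +37.5 mm) parts the barrels' side (x from -140 to +34 mm) from the end bay (x from +40.5 to +140.5 mm, y from -130 to +130 mm); it starts empty.
- bin: Fixed grey open bin for rejects, 210 (x) x 180 (y) x 50 mm high, walls and floor 5 mm thick. Origin: centre of its underside. It may stand left or right of the tray.
- stroke (a joint): Angle of the stroke sleeve on the press's control pod, rad: grows as it turns clockwise seen from above. The white line on the sleeve points at 0 at 0 rad and at number k at 0.45 k rad (k = 0 to 5); the end stops are at 0 and 2.25. Each number is shown as a row of that many dots. Takes 0.06 N m to turn and stays where left.
- stroke_top (a point): Centre of the sleeve's top face. The sleeve is an upright ribbed dark steel cylinder, 38 mm in diameter and 44 mm high below this point, standing in the middle of the green pod, a box 150 x 150 x 30 mm (its top is 46 mm below this point). The pod may stand left or right of the tray.
- hook: Fixed steel stand: round foot of 90 mm, upright post of 14 mm and 172 mm high, and a single hook, a bar of 8 mm diameter whose axis is 160 mm above the table and which runs from the post 85 mm along this body's -x, then turns up. Origin: centre of the foot's underside.
- hook_tip (a point): The centre of the end of the hook's upturned tip, 90 mm out from the post along the hook's -x, 14 mm above the bar's axis; the metal ends 4 mm above this point.
- tag: Batch tag: aluminium plate 76 wide (its y) x 86 high (its z) x 8 mm thick (its x), with a window 48 wide x 34 mm high. Origin: the centre of the plate. The window reaches from z = -7 to +27 mm; above it is a top bar 16 mm high (z from 27 to 43 mm), beside it are bars 14 mm wide. At the start it hangs on the hook by the top bar, upright, about 60 mm from the post.
- good1: Black hexagonal pen barrel with a thin steel ring near one end, lying on its side, 15 mm across flats. Origin: centre of its underside; x along the barrel, z up as laid. Sound: straight, 72 mm long. Some of the sound ones are absent in some starts.
- good2: Black hexagonal pen barrel with a thin steel ring near one end, lying on its side, 15 mm across flats. Origin: centre of its underside; x along the barrel, z up as laid. Sound: straight, 72 mm long. Some of the sound ones are absent in some starts.
- good3: Black hexagonal pen barrel with a thin steel ring near one end, lying on its side, 15 mm across flats. Origin: centre of its underside; x along the barrel, z up as laid. Sound: straight, 72 mm long. Some of the sound ones are absent in some starts.
- good4: Black hexagonal pen barrel with a thin steel ring near one end, lying on its side, 15 mm across flats. Origin: centre of its underside; x along the barrel, z up as laid. Sound: straight, 72 mm long. Some of the sound ones are absent in some starts.
- good5: Black hexagonal pen barrel with a thin steel ring near one end, lying on its side, 15 mm across flats. Origin: centre of its underside; x along the barrel, z up as laid. Sound: straight, 72 mm long. Some of the sound ones are absent in some starts.
- good6: Black hexagonal pen barrel with a thin steel ring near one end, lying on its side, 15 mm across flats. Origin: centre of its underside; x along the barrel, z up as laid. Sound: straight, 72 mm long. Some of the sound ones are absent in some starts.
- short1: Black hexagonal pen barrel with a thin steel ring near one end, lying on its side, 15 mm across flats. Origin: centre of its underside; x along the barrel, z up as laid. Reject: too short, only 46 mm long, straight. May be absent.
- short2: Black hexagonal pen barrel with a thin steel ring near one end, lying on its side, 15 mm across flats. Origin: centre of its underside; x along the barrel, z up as laid. Reject: too short, only 46 mm long, straight. May be absent.
- short3: Black hexagonal pen barrel with a thin steel ring near one end, lying on its side, 15 mm across flats. Origin: centre of its underside; x along the barrel, z up as laid. Reject: too short, only 46 mm long, straight. May be absent.
- bent1: Black hexagonal pen barrel with a thin steel ring near one end, lying on its side, 15 mm across flats. Origin: centre of its underside; x along the barrel, z up as laid. Reject: bent in the middle. Leg centres at (+-17.3, 0) mm, legs 37 mm long along (cos 0.28, +-sin 0.28), + for the +x leg; the bend, at (0, -5) mm, points to -y. May be absent.
- bent2: Black hexagonal pen barrel with a thin steel ring near one end, lying on its side, 15 mm across flats. Origin: centre of its underside; x along the barrel, z up as laid. Reject: bent in the middle. Leg centres at (+-17.3, 0) mm, legs 37 mm long along (cos 0.28, +-sin 0.28), + for the +x leg; the bend, at (0, -5) mm, points to -y. May be absent.
- bent3: Black hexagonal pen barrel with a thin steel ring near one end, lying on its side, 15 mm across flats. Origin: centre of its underside; x along the barrel, z up as laid. Reject: bent in the middle. Leg centres at (+-17.3, 0) mm, legs 37 mm long along (cos 0.28, +-sin 0.28), + for the +x leg; the bend, at (0, -5) mm, points to -y. May be absent.
- pen: Bystander: a finished pen, 130 x 13 mm, lying on the table between the robot and the tray. Origin under its middle.
Not all that is in view belongs to the job. What is shaped like the part that bears stroke but blue is not meant. Leave any yellow look-alike of the bent2 alone.

How it is judged:
By the outcome, as a careful person would: the job done as asked, in the order asked, and still so for the second after the job is handed in, with the robot touching nothing.
Of good1, good2, good3, good4, good5, good6 only 4 to 6 are there at a start; the rules pass over those that are not, and their reading is None.
Of short1, short2, short3, bent1, bent2, bent3 only 4 to 6 are there at a start; the rules pass over those that are not, and their reading is None.
At some moment in a run one of short1, short2, short3, bent1, bent2, bent3 may be knocked a few centimetres aside while the robot is not near it.
Once in a run the grip may slacken for a moment while it holds something.
It also fails if it takes over 210 s, if anything falls off the work surface, if the arm or the gripper's body presses on something with over 40 N, if the wrist force passes 120 N, or if a joint passes its speed limit or range.

## Working session

There is one attempt and no reset: what is moved stays moved. The work goes in short steps, Python scripts to look and compute and a tool call to move; the robot and the scene stay as the last step left them, time stands still between calls to the robot, and variables do not carry over. Pictures are saved under pics/ and viewed, at most 14 in all, crops included, and the job is handed in when it is done.

Besides the shell and the picture viewer there is one more tool, called after "Call:" as name(argument=value, ...), one argument or row to a line, values as JSON. servo_tool: Moves the arm, as the interface text tells. Its arguments: {"type":"object","properties":{"rows":{"type":"array","items":{"type":"array","items":{"type":"number"}}},"grip_force":{"type":"number"}},"required":["rows"]}

```bash
mkdir -p pics; ls; cat > h.py <<'E'
import numpy as np, cv2
from cell import manip
def snap(cam,name):
    im=manip.camera(cam); cv2.imwrite(f'pics/{name}.png',im[:,:,::-1]); return im
def ray(cam,u,v,z):
    c=manip.camera_info(cam); R=np.array(c['rotation']); p=np.array(c['position'])
    if R.shape!=(3,3):
        from scipy.spatial.transform import Rotation as Q; R=Q.from_euler('xyz',R).as_matrix()
    d=R@np.array([(u-c['cx'])/c['fx'],(v-c['cy'])/c['fy'],1]); return p+d*(z-p[2])/d[2]
E
python3 - <<'E'
from h import *
a=snap('top','t0'); b=snap('side','s0')
for n in('t0','s0'):
    im=cv2.imread(f'pics/{n}.png'); cv2.imwrite(f'pics/{n}b.png',cv2.resize(im,(800,600),interpolation=cv2.INTER_CUBIC))
for c in('top','side'): print(manip.camera_info(c))
print(manip.read_state())
E
```

```text
pics
{'fx': 420.5944251997068, 'fy': 420.5944251997068, 'cx': 257.16287509765505, 'cy': 189.67919145182103, 'position': array([ 314.49899724,   12.30336345, 1214.66688271]), 'rotation': array([-3.05364277e+00,  2.71017640e-03, -1.56563311e+00])}
{'fx': 396.7388817309086, 'fy': 396.7388817309086, 'cx': 255.77181155185036, 'cy': 188.11343474085763, 'position': array([206.48479218, 848.00359556, 638.8728557 ]), 'rotation': array([-2.09175884,  0.0116192 , -2.89434225])}
{'clock': 0.1, 'joints': array([-1.36560403e+00,  3.00390067e-01,  1.52150050e+00,  1.07719345e-05,
        1.32070065e+00, -6.65979500e-02]), 'qd': array([ 0.00133371, -0.00041822, -0.00222091,  0.0005314 ,  0.00045684,
       -0.00142397]), 'effort': array([ 8.25908810e-04, -5.32645655e+01, -3.53283477e+01,  7.09842844e-02,
        2.34820414e-02, -5.13202758e-05]), 'eef_pos': array([ 147.60545629, -529.58656353,  204.96486775]), 'eef_rot': array([-3.14059700e+00, -7.68643086e-05,  2.71787541e-01]), 'wrist_force': array([-0.18272762,  0.28840874,  0.49038294]), 'moment': array([ 0.02887228, -0.02755342, -0.0190808 ]), 'finger_force': 0.0, 'finger_gap': 94.13173999558559}
```

View pics/t0b.png

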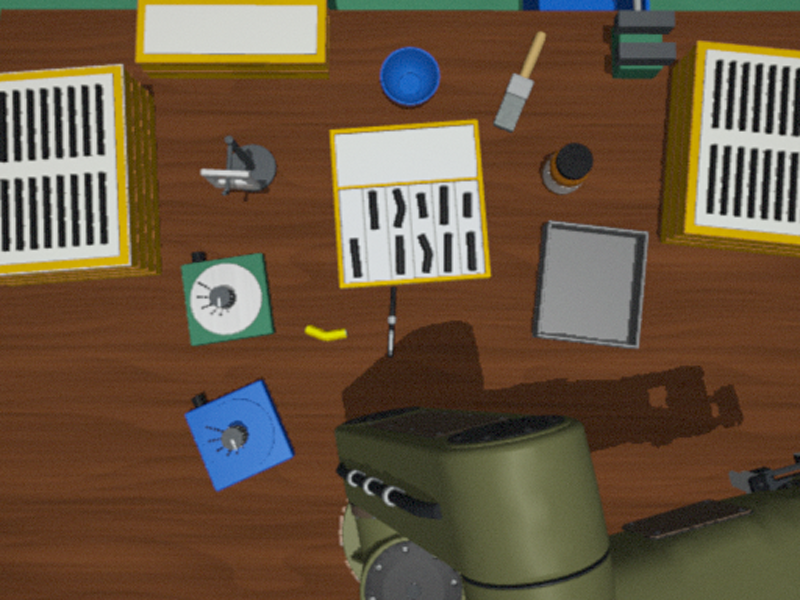

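View pics/s0b.png

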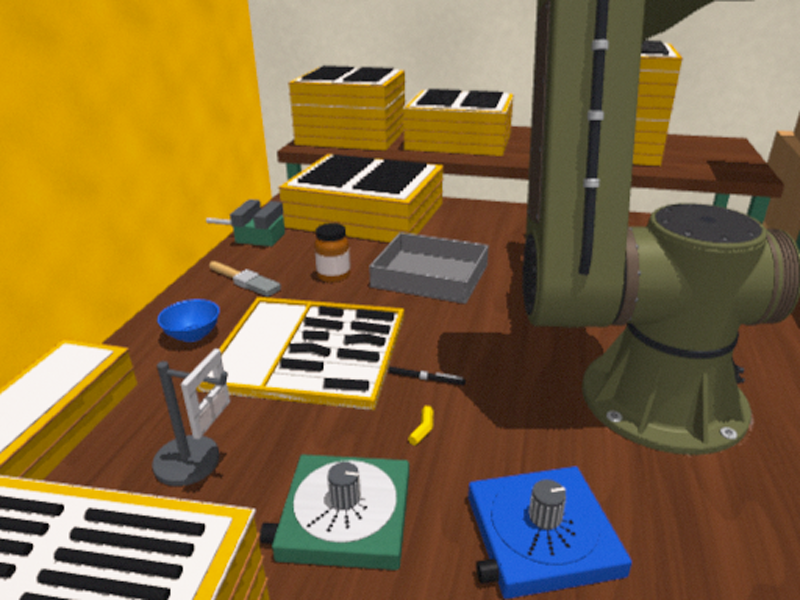

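Green pod at (228,297) of the 800x600 top view is the press pod: its sleeve matches the description. The blue one at (238,435) is the decoy. The yellow bent item at (325,332) is a look-alike, to be left alone. The tray holds 10 barrels in two rows. The bin is at (592,285) and the tag and hook are at (235,170). Next I'll segment the barrels and enlarge the pod, tray and hook.

```bash
cat >> h.py <<'E'
def barrels(im,zt=25):
    hsv=cv2.cvtColor(im,cv2.COLOR_RGB2HSV)
    m=(im.max(2)<95).astype(np.uint8)
    # restrict to tray polygon
    m2=np.zeros_like(m); x0,x1,y0,y1=216,312,116,181; m2[y0:y1,x0:x1]=m[y0:y1,x0:x1]
    n,l,s,c=cv2.connectedComponentsWithStats(m2)
    for i in range(1,n):
        if s[i,4]<20: continue
        ys,xs=np.nonzero(l==i)
        P=np.array([ray('top',x,y,zt)[:2] for x,y in zip(xs,ys)])
        (cx,cy),(w,h),a=cv2.minAreaRect(P.astype(np.float32))
        q=P-P.mean(0); ev,V=np.linalg.eigh(q.T@q); d=V[:,1]*np.sign(V[0,1])
        print('px',c[i].round(1),'area',s[i,4],'centre',P.mean(0).round(1),'LxW',round(max(w,h)),round(min(w,h)),'axisdeg',round(np.degrees(np.arctan2(d[1],d[0])),1))
E
python3 - <<'E'
from h import *
a=cv2.imread('pics/t0.png')[:,:,::-1]; barrels(a)
A=a[:,:,::-1]; S=cv2.imread('pics/s0.png')
f=lambda i,x0,x1,y0,y1,w,h:cv2.resize(i[y0:y1,x0:x1],(w,h),interpolation=cv2.INTER_CUBIC)
o=np.zeros((600,800,3),np.uint8)
o[:300,:400]=f(A,205,317,73,185-28,400,300) if 0 else f(A,207,319,110,194,400,300)
o[:300,400:]=f(A,110,180,159,222,400,300) 
o[300:,:400]=f(S,180,268,286,352,400,300)
o[300:,400:]=f(A,120,190,80,133,400,300)
cv2.imwrite('pics/c1.png',o)
E
```

```text
px [283.7 131.6] area 111 centre [587.4 -59.5] LxW 70 11 axisdeg 1.5
px [255.1 133. ] area 115 centre [583.  23.] LxW 70 17 axisdeg 1.4
px [238.6 134.3] area 118 centre [578.8  70.4] LxW 71 14 axisdeg 4.4
px [269.6 130.8] area 71 centre [589.4 -18.7] LxW 42 13 axisdeg 7.6
px [298.5 131. ] area 60 centre [ 589.3 -101.9] LxW 41 9 axisdeg -0.2
px [286.  161.2] area 123 centre [501.5 -65.9] LxW 69 11 axisdeg -0.1
px [301.1 160.4] area 113 centre [ 504.1 -109.1] LxW 67 13 axisdeg 2.4
px [255.7 162.9] area 118 centre [496.1  20.6] LxW 70 14 axisdeg 3.2
px [272.2 161.9] area 116 centre [499.4 -26.6] LxW 70 20 axisdeg 7.2
px [227.1 164.6] area 117 centre [491.  102.3] LxW 70 14 axisdeg 7.5
```

View pics/c1.png

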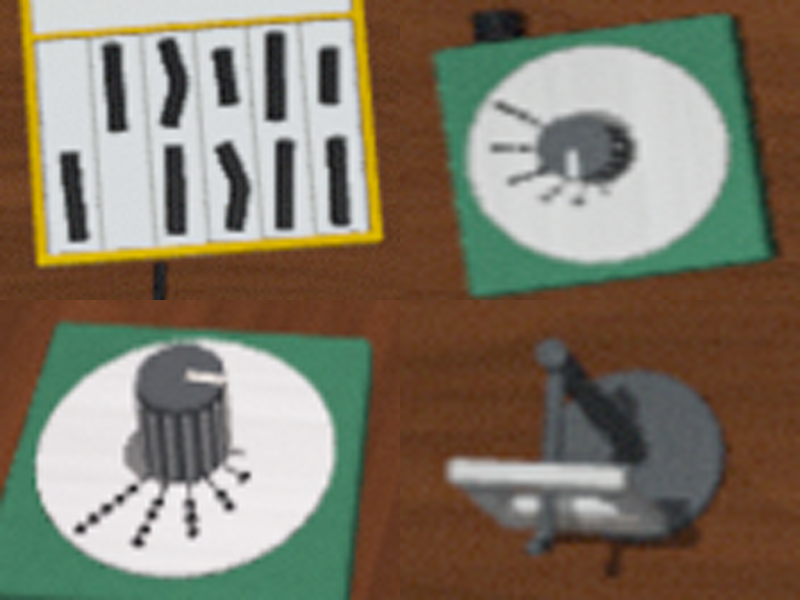

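Rejects: two short (pixels (269.6,130.8) and (298.5,131)) and two bent (pixels (255,133) and (272,162)). The other six measure about 70 mm and are straight, so they stay. The sleeve's line sits near 0.

```bash
python3 - <<'E'
from h import *
s=800/512
def p(n,u,v,z): print(n,ray('top',u,v,z).round(1)[:2])
for n,u,v in (('FL',341,288),('FR',490,277),('BL',331,130),('BR',478,120)): p('tray'+n,u/s,v/s,19)
p('barL',338/s,188/s,19);p('barR',482/s,180/s,19)
for n,u,v in (('a',546,222),('b',648,233),('c',638,347),('d',534,336)): p('bin'+n,u/s,v/s,50)
C=lambda x,y:(110+(x-400)*70/400,159+y*63/300)
q=[ray('top',*C(*c),30)[:2] for c in((435,50),(730,15),(775,258),(470,297))]
c=np.mean(q,0); print('pod',c,[np.degrees(np.arctan2(*(q[i]-q[j])[::-1])) for i,j in((0,1),(3,2),(0,3),(1,2))])
for n,d in (('5',(497,103)),('4',(490,148)),('3',(512,182)),('2',(545,198))):
    w=ray('top',*C(*d),30)[:2]-c; print(n,np.degrees(np.arctan2(w[1],w[0])).round(1),np.hypot(*w).round(1))
# line
im=cv2.imread('pics/t0.png').astype(int); 
t=ray('top',141,190,76)
best=[(x,y) for y in range(184,200) for x in range(134,150) if im[y,x].min()>150]
K=manip.camera_info('top')
print('linepx',best)
a=ray('top',*C(573,148),76)[:2]; b=ray('top',*C(575,175),76)[:2]; print('topc',a,'line dir',np.degrees(np.arctan2(*(b-a)[::-1])))
H=lambda x,y:(120+(x-400)*.175,80+(y-300)*53/300)
p('posttop',*H(552,352),172);p('foot',*H(635,455),8);p('tip',*H(538,548),178)
p('tagL',*H(450,470),180);p('tagR',*H(628,476),180);p('foot2',*H(635,455),8)
E
```

```text
trayFL [434.7 127.4]
trayFR [ 456.3 -145.2]
trayBL [731.4 150. ]
trayBR [ 751.7 -124.7]
barL [621.  135.4]
barR [ 637.3 -131.5]
bina [ 552.5 -242.3]
binb [ 533.4 -424.7]
binc [ 329.5 -401.4]
bind [ 348.  -218.2]
pod [412.47660758 332.05828165] [np.float64(98.46981484574799), np.float64(99.02348940382953), np.float64(8.642199977844214), np.float64(10.032858108705273)]
5 60.3 61.3
4 86.4 56.0
3 110.7 47.3
2 133.3 38.1
linepx [(134, 184), (135, 184), (136, 184), (149, 184), (134, 185), (134, 186), (139, 191), (140, 191), (139, 192), (140, 192), (139, 193), (140, 193), (139, 194), (140, 194), (139, 195), (140, 195), (149, 195), (134, 196), (135, 196), (136, 196), (137, 196), (138, 196), (140, 196), (148, 196), (149, 196), (134, 197), (135, 197), (136, 197), (137, 197), (138, 197), (139, 197), (140, 197), (141, 197), (147, 197), (148, 197), (149, 197), (134, 198), (135, 198), (136, 198), (138, 198), (139, 198), (140, 198), (141, 198), (142, 198), (143, 198), (144, 198), (145, 198), (146, 198), (147, 198), (148, 198), (149, 198), (134, 199), (135, 199), (136, 199), (138, 199), (139, 199), (140, 199), (141, 199), (142, 199), (143, 199), (144, 199), (145, 199), (146, 199), (147, 199), (148, 199), (149, 199)]
topc [412.227093   333.79027488] line dir -174.79057266855173
posttop [661.7 298.2]
foot [661.8 299. ]
tip [570.5 300.2]
tagL [605.1 339.4]
tagR [602.7 261. ]
foot2 [661.8 299. ]
```

Call:
servo_tool(
  rows=[
    [0, 0, -1, 36.8, 35.9, 0, 0.72],
    [0, 0, -1, 36.8, 35.9, 0, 0.72],
    [0, 0, -1, 36.8, 35.9, 0, 0.72],
    [0, 0, -1, 36.8, 35.9, 0, 0.72],
    [0, 0, -1, 36.8, 35.9, 0, 0.72],
    [0, 0, -1, 36.8, 35.9, 0, 0.72],
    [0, 0, -1, 36.8, 35.9, -20, 0.72],
    [0, 0, -1, 36.8, 35.9, -20, 0.72],
    [0, 0, -1, 36.8, 35.9, -20, 0.72],
    [0, 0, -1, 36.8, 35.9, -20, 0.72],
    [0, 0, -1, 36.8, 35.9, -20, 0.72],
    [0, 0, -1, 36.8, 35.9, -20, 0.72],
    [0, 0, 0, 0, 0, 0, 0.72],
    [0, 0, 0, 0, 0, 0, 0.72],
  ],
  grip_force=20,
)

```text
clock: 1.85
eef_pos: [588.9, -99.3, 85.4]
eef_rot: [-3.142, 0.001, 0.063]
wrist_force: [-0.9, -0.1, 0.1]
finger_gap: 26.2
finger_force: 0.0
```

Call:
servo_tool(
  rows=[
    [0, 0, -1, 0.4, 0.5, -25, 0.72],
    [0, 0, 0, 0, 0, -25, 0.72],
    [0, 0, 0, 0, 0, -14, 0.72],
    [0, 0, 0, 0, 0, -6.5, 0.72],
    [0, 0, 0, 0, 0, 0, 0.72],
    [0, 0, 0, 0, 0, 0, 1],
    [0, 0, 0, 0, 0, 0, 1],
    [0, 0, 0, 0, 0, 0, 1],
    [0, 0, 0, 0, 0, 0, 1],
    [0, 0, 0, 0, 0, 20, 1],
    [0, 0, 0, 0, 0, 30, 1],
    [0, 0, 0, 0, 0, 40, 1],
    [0, 0, 0, 0, 0, 0, 1],
  ],
  grip_force=25,
)

```text
clock: 3.48
eef_pos: [591.2, -98.7, 109.2]
eef_rot: [3.14, -0.006, 0.045]
wrist_force: [0.3, -0.2, 0.1]
finger_gap: 15.0
finger_force: 25.0
```

Call:
servo_tool(
  rows=[
    [0, 0, 0, -17.5, -46, 0, 1],
    [0, 0, 0, -17.5, -46, 0, 1],
    [0, 0, 0, -17.5, -46, 0, 1],
    [0, 0, 0, -17.5, -46, 0, 1],
    [0, 0, 0, -17.5, -46, 0, 1],
    [0, 0, 0, -17.5, -46, 0, 1],
    [0, 0, 0, 0, 0, -30, 1],
    [0, 0, 0, 0, 0, -30, 1],
    [0, 0, 0, 0, 0, -20, 1],
    [0, 0, 0, 0, 0, -14, 1],
    [0, 0, 0, 0, 0, 0, 1],
  ],
)

```text
clock: 4.85
eef_pos: [484.6, -374.3, 10.5]
eef_rot: [-3.141, 0.001, 0.045]
wrist_force: [-0.1, 0.1, 1.0]
finger_gap: 15.0
finger_force: 25.0
```

Call:
servo_tool(
  rows=[
    [0, 0, 0, 0, 0, 0, 0.68],
    [0, 0, 0, 0, 0, 0, 0.68],
    [0, 0, 0, 0, 0, 0, 0.68],
    [0, 0, 0, 0, 0, 30, 0.68],
    [0, 0, 0, 0, 0, 40, 0.68],
    [0, 0, 0, 0, 0, 25, 0.68],
    [0, 0, 0, 0, 0, 0, 0.68],
  ],
)

```text
clock: 5.72
eef_pos: [485.3, -375.1, 108.0]
eef_rot: [3.139, -0.003, 0.045]
wrist_force: [-0.2, 0.3, -0.2]
finger_gap: 30.2
finger_force: 0.0
```

```bash
python3 - <<'E'
from h import *
a=snap('top','t1'); barrels(a)
cv2.imwrite('pics/c2.png',cv2.resize(cv2.imread('pics/t1.png')[110:240,205:425],(800,473),interpolation=cv2.INTER_CUBIC))
E
```

```text
px [283.7 131.6] area 111 centre [587.4 -59.5] LxW 70 11 axisdeg 1.5
px [255. 133.] area 116 centre [583.  23.] LxW 70 17 axisdeg 1.4
px [238.6 134.2] area 119 centre [579.1  70.4] LxW 71 14 axisdeg 4.2
px [269.6 130.8] area 71 centre [589.4 -18.7] LxW 42 13 axisdeg 7.6
px [286.  161.1] area 122 centre [501.8 -65.9] LxW 69 11 axisdeg 0.2
px [301.1 160.4] area 113 centre [ 504.1 -109.1] LxW 67 13 axisdeg 2.4
px [255.7 163. ] area 119 centre [495.8  20.6] LxW 70 14 axisdeg 3.1
px [272.3 161.8] area 115 centre [499.5 -26.6] LxW 70 20 axisdeg 7.2
px [227.1 164.6] area 117 centre [491.  102.3] LxW 70 14 axisdeg 7.5
```

View pics/c2.png

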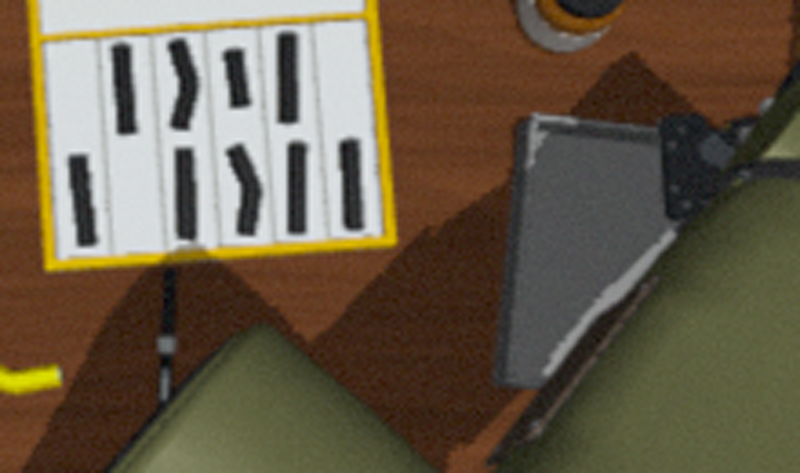

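The first short is gone from the tray, and the rest are unmoved. Next is the second short.

Call:
servo_tool(
  rows=[
    [0, 0, 0.6, 13, 44.6, 0, 0.72],
    [0, 0, 0.6, 13, 44.6, 0, 0.72],
    [0, 0, 0.6, 13, 44.6, 0, 0.72],
    [0, 0, 0.6, 13, 44.6, 0, 0.72],
    [0, 0, 0.6, 13, 44.6, 0, 0.72],
    [0, 0, 0.6, 13, 44.6, 0, 0.72],
    [0, 0, 0.6, 13, 44.6, 0, 0.72],
    [0, 0, 0.6, 13, 44.4, 0, 0.72],
    [0, 0, 0, 0, 0, -20, 0.72],
    [0, 0, 0, 0, 0, -20, 0.72],
    [0, 0, 0, 0, 0, 0, 0.72],
  ],
)

```text
clock: 7.15
eef_pos: [587.2, -17.7, 63.4]
eef_rot: [-3.141, 0.005, 0.129]
wrist_force: [-0.1, -0.8, -0.3]
finger_gap: 26.5
finger_force: 0.0
```

Call:
servo_tool(
  rows=[
    [0, 0, 0, 0, 0, -25, 0.72],
    [0, 0, 0, 0, 0, -15, 0.72],
    [0, 0, 0, 0, 0, -13, 0.72],
    [0, 0, 0, 0, 0, 0, 0.72],
    [0, 0, 0, 0, 0, 0, 0.72],
    [0, 0, 0, 0, 0, 0, 1],
    [0, 0, 0, 0, 0, 0, 1],
    [0, 0, 0, 0, 0, 0, 1],
    [0, 0, 0, 0, 0, 0, 1],
    [0, 0, 0, 0, 0, 20, 1],
    [0, 0, 0, 0, 0, 30, 1],
    [0, 0, 0, 0, 0, 40, 1],
    [0, 0, 0, 0, 0, 0, 1],
  ],
)

```text
clock: 8.78
eef_pos: [590.3, -18.0, 107.4]
eef_rot: [3.14, -0.006, 0.129]
wrist_force: [-0.4, 0.5, -0.2]
finger_gap: 14.7
finger_force: 25.0
```

Call:
servo_tool(
  rows=[
    [0, 0, 0, -16.7, -46.2, 0, 1],
    [0, 0, 0, -16.7, -46.2, 0, 1],
    [0, 0, 0, -16.7, -46.2, 0, 1],
    [0, 0, 0, -16.7, -46.2, 0, 1],
    [0, 0, 0, -16.7, -46.2, 0, 1],
    [0, 0, 0, -16.7, -46.2, 0, 1],
    [0, 0, 0, 0, 0, -30, 1],
    [0, 0, 0, 0, 0, -30, 1],
    [0, 0, 0, 0, 0, -20, 1],
    [0, 0, 0, 0, 0, -14, 1],
    [0, 0, 0, 0, 0, 0, 1],
    [0, 0, 0, 0, 0, 0, 1],
  ],
)

```text
clock: 10.28
eef_pos: [488.8, -295.3, 9.7]
eef_rot: [3.141, -0.001, 0.129]
wrist_force: [-0.1, -0.2, 0.1]
finger_gap: 14.2
finger_force: 25.0
```

Call:
servo_tool(
  rows=[
    [0, 0, 0, 0, 0, 0, 0.68],
    [0, 0, 0, 0, 0, 0, 0.68],
    [0, 0, 0, 0, 0, 0, 0.68],
    [0, 0, 0, 0, 0, 30, 0.68],
    [0, 0, 0, 0, 0, 40, 0.68],
    [0, 0, 0, 0, 0, 25, 0.68],
    [0, 0, 0, 0, 0, 0, 0.68],
  ],
)

```text
clock: 11.15
eef_pos: [489.2, -295.6, 105.6]
eef_rot: [3.139, -0.003, 0.129]
wrist_force: [0.5, -0.8, -0.2]
finger_gap: 30.0
finger_force: 0.0
```

```bash
python3 - <<'E'
from h import *
a=snap('top','t2'); barrels(a); a=snap('side','s2')
E
```

```text
px [283.7 131.6] area 111 centre [587.4 -59.5] LxW 70 11 axisdeg 1.5
px [255.1 132.9] area 114 centre [583.1  22.9] LxW 70 17 axisdeg 1.6
px [238.6 134.3] area 118 centre [578.8  70.4] LxW 71 14 axisdeg 4.4
px [286.  161.1] area 122 centre [501.8 -65.9] LxW 69 11 axisdeg 0.2
px [301.1 160.3] area 112 centre [ 504.4 -109. ] LxW 67 13 axisdeg 2.0
px [255.7 162.9] area 118 centre [496.1  20.6] LxW 69 14 axisdeg 3.0
px [272.2 161.9] area 117 centre [499.1 -26.5] LxW 70 20 axisdeg 6.8
px [227.1 164.4] area 116 centre [491.3 102.3] LxW 68 14 axisdeg 7.7
px [304.5 179.2] area 39 centre [ 450.  -118.5] LxW 43 6 axisdeg -86.6
```

Call:
servo_tool(
  rows=[
    [0, 0, -0.8, 13.4, 45, 0, 0.62],
    [0, 0, -0.8, 13.4, 45, 0, 0.62],
    [0, 0, -0.8, 13.4, 45, 0, 0.62],
    [0, 0, -0.8, 13.4, 45, 0, 0.62],
    [0, 0, -0.8, 13.4, 45, 0, 0.62],
    [0, 0, -0.8, 13.4, 45, 0, 0.62],
    [0, 0, -0.8, 13.4, 45, 0, 0.62],
    [0, 0, 0, 0, 0, -20, 0.62],
    [0, 0, 0, 0, 0, -20, 0.62],
    [0, 0, 0, 0, 0, 0, 0.62],
  ],
)

```text
clock: 12.5
eef_pos: [580.8, 20.0, 61.3]
eef_rot: [-3.141, 0.005, 0.031]
wrist_force: [0.5, 0.1, 1.1]
finger_gap: 35.7
finger_force: 0.0
```

Call:
servo_tool(
  rows=[
    [0, 0, 0, 0, 0, -25, 0.62],
    [0, 0, 0, 0, 0, -14, 0.62],
    [0, 0, 0, 0, 0, -12, 0.62],
    [0, 0, 0, 0, 0, 0, 0.62],
    [0, 0, 0, 0, 0, 0, 0.62],
    [0, 0, 0, 0, 0, 0, 1],
    [0, 0, 0, 0, 0, 0, 1],
    [0, 0, 0, 0, 0, 0, 1],
    [0, 0, 0, 0, 0, 0, 1],
    [0, 0, 0, 0, 0, 20, 1],
    [0, 0, 0, 0, 0, 30, 1],
    [0, 0, 0, 0, 0, 40, 1],
    [0, 0, 0, 0, 0, 0, 1],
  ],
)

```text
clock: 14.12
eef_pos: [583.9, 19.9, 107.3]
eef_rot: [3.141, -0.006, 0.031]
wrist_force: [-0.6, 0.2, -0.9]
finger_gap: 16.4
finger_force: 26.3
```

Call:
servo_tool(
  rows=[
    [0, 0, 0, -27, -43.6, 0, 1],
    [0, 0, 0, -27, -43.6, 0, 1],
    [0, 0, 0, -27, -43.6, 0, 1],
    [0, 0, 0, -27, -43.6, 0, 1],
    [0, 0, 0, -27, -43.6, 0, 1],
    [0, 0, 0, -27, -43.6, 0, 1],
    [0, 0, 0, -27, -43.6, 0, 1],
    [0, 0, 0, 0, 0, -30, 1],
    [0, 0, 0, 0, 0, -30, 1],
    [0, 0, 0, 0, 0, -20, 1],
    [0, 0, 0, 0, 0, -12, 1],
    [0, 0, 0, 0, 0, 0, 1],
    [0, 0, 0, 0, 0, 0, 1],
  ],
)

```text
clock: 15.75
eef_pos: [393.6, -285.5, 11.7]
eef_rot: [3.141, -0.001, 0.031]
wrist_force: [-1.3, -0.2, -0.6]
finger_gap: 16.1
finger_force: 26.3
```

Call:
servo_tool(
  rows=[
    [0, 0, 0, 0, 0, 0, 0.62],
    [0, 0, 0, 0, 0, 0, 0.62],
    [0, 0, 0, 0, 0, 0, 0.62],
    [0, 0, 0, 0, 0, 30, 0.62],
    [0, 0, 0, 0, 0, 40, 0.62],
    [0, 0, 0, 0, 0, 25, 0.62],
    [0, 0, 0, 0, 0, 0, 0.62],
  ],
)

```text
clock: 16.62
eef_pos: [393.9, -285.8, 107.5]
eef_rot: [3.139, -0.002, 0.031]
wrist_force: [0.1, -0.4, -0.1]
finger_gap: 35.6
finger_force: 0.0
```

```bash
python3 - <<'E'
from h import *
a=snap('top','t3'); barrels(a); a=snap('side','s3')
cv2.imwrite('pics/c3.png',cv2.resize(cv2.imread('pics/s3.png')[140:280,120:330],(800,533),interpolation=cv2.INTER_CUBIC))
E
```

```text
px [283.7 131.6] area 111 centre [587.4 -59.5] LxW 70 11 axisdeg 1.5
px [238.6 134.3] area 118 centre [578.8  70.4] LxW 71 14 axisdeg 4.4
px [286.  161.2] area 123 centre [501.5 -65.9] LxW 69 11 axisdeg -0.1
px [301.1 160.4] area 113 centre [ 504.1 -109.1] LxW 67 13 axisdeg 2.4
px [255.7 163. ] area 119 centre [495.8  20.6] LxW 70 14 axisdeg 3.1
px [272.2 161.9] area 117 centre [499.1 -26.5] LxW 70 20 axisdeg 6.8
px [227.1 164.4] area 117 centre [491.5 102.3] LxW 68 15 axisdeg 7.5
```

View pics/c3.png

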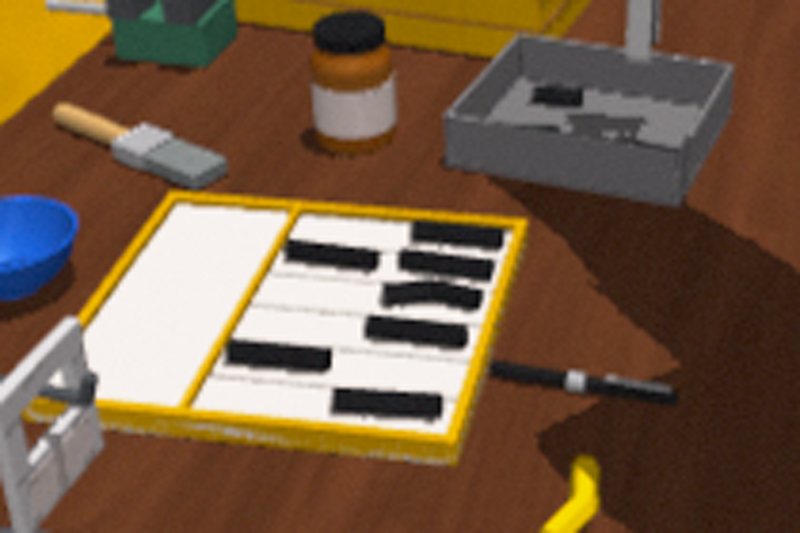

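Call:
servo_tool(
  rows=[
    [0, 0, 0.8, 17.6, 42.5, 0, 0.745],
    [0, 0, 0.8, 17.6, 42.5, 0, 0.745],
    [0, 0, 0.8, 17.6, 42.5, 0, 0.745],
    [0, 0, 0.8, 17.6, 42.5, 0, 0.745],
    [0, 0, 0.8, 17.6, 42.5, 0, 0.745],
    [0, 0, 0.8, 17.6, 42.5, 0, 0.745],
    [0, 0, 0, 0, 0, -20, 0.745],
    [0, 0, 0, 0, 0, -20, 0.745],
    [0, 0, 0, 0, 0, 0, 0.745],
    [0, 0, 0, 0, 0, 0, 0.745],
  ],
)

```text
clock: 17.98
eef_pos: [498.8, -30.4, 66.0]
eef_rot: [-3.142, 0.0, 0.115]
wrist_force: [-0.1, -0.8, 0.2]
finger_gap: 24.2
finger_force: 0.0
```

Call:
servo_tool(
  rows=[
    [0, 0, 0, 0, 0, -25, 0.745],
    [0, 0, 0, 0, 0, -15, 0.745],
    [0, 0, 0, 0, 0, -12, 0.745],
    [0, 0, 0, 0, 0, 0, 0.745],
    [0, 0, 0, 0, 0, 0, 0.745],
    [0, 0, 0, 0, 0, 0, 1],
    [0, 0, 0, 0, 0, 0, 1],
    [0, 0, 0, 0, 0, 0, 1],
    [0, 0, 0, 0, 0, 0, 1],
    [0, 0, 0, 0, 0, 20, 1],
    [0, 0, 0, 0, 0, 30, 1],
    [0, 0, 0, 0, 0, 40, 1],
    [0, 0, 0, 0, 0, 0, 1],
  ],
)

```text
clock: 19.6
eef_pos: [500.1, -30.5, 106.5]
eef_rot: [3.14, -0.005, 0.115]
wrist_force: [0.4, 0.3, -1.3]
finger_gap: 16.2
finger_force: 23.6
```

Call:
servo_tool(
  rows=[
    [0, 0, 0, -15, -46.4, 0, 1],
    [0, 0, 0, -15, -46.4, 0, 1],
    [0, 0, 0, -15, -46.4, 0, 1],
    [0, 0, 0, -15, -46.4, 0, 1],
    [0, 0, 0, -15, -46.4, 0, 1],
    [0, 0, 0, -15, -46.4, 0, 1],
    [0, 0, 0, -15, -46.4, 0, 1],
    [0, 0, 0, 0, 0, -30, 1],
    [0, 0, 0, 0, 0, -30, 1],
    [0, 0, 0, 0, 0, -20, 1],
    [0, 0, 0, 0, 0, -12, 1],
    [0, 0, 0, 0, 0, 0, 1],
    [0, 0, 0, 0, 0, 0, 1],
  ],
)

```text
clock: 21.22
eef_pos: [394.1, -355.4, 12.5]
eef_rot: [3.141, -0.001, 0.115]
wrist_force: [-0.1, 0.1, -0.2]
finger_gap: 16.7
finger_force: 23.6
```

Call:
servo_tool(
  rows=[
    [0, 0, 0, 0, 0, 0, 0.68],
    [0, 0, 0, 0, 0, 0, 0.68],
    [0, 0, 0, 0, 0, 0, 0.68],
    [0, 0, 0, 0, 0, 30, 0.68],
    [0, 0, 0, 0, 0, 40, 0.68],
    [0, 0, 0, 0, 0, 50, 0.68],
    [0, 0, 0, 0, 0, 30, 0.68],
  ],
)

```text
clock: 22.1
eef_pos: [394.2, -355.4, 164.5]
eef_rot: [3.14, -0.002, 0.115]
wrist_force: [-0.0, -0.2, -1.1]
finger_gap: 30.2
finger_force: 0.0
```

```bash
python3 - <<'E'
from h import *
a=snap('top','t4'); barrels(a)
E
```

```text
px [283.7 131.6] area 111 centre [587.4 -59.5] LxW 70 11 axisdeg 1.5
px [238.6 134.3] area 118 centre [578.8  70.4] LxW 71 14 axisdeg 4.4
px [286.  161.2] area 123 centre [501.5 -65.9] LxW 69 11 axisdeg -0.1
px [301.1 160.4] area 113 centre [ 504.1 -109.1] LxW 67 13 axisdeg 2.4
px [255.7 163.1] area 118 centre [495.6  20.5] LxW 70 14 axisdeg 2.9
px [227.1 164.6] area 116 centre [490.9 102.3] LxW 70 14 axisdeg 7.4
```

Call:
servo_tool(
  rows=[
    [0, 0, 6.7, 1.3, 49.2, 0, 0.3],
    [0, 0, 6.7, 1.3, 49.2, 0, 0.3],
    [0, 0, 6.7, 1.3, 49.2, 0, 0.3],
    [0, 0, 6.7, 1.3, 49.2, 0, 0.3],
    [0, 0, 6.7, 1.3, 49.2, 0, 0.3],
    [0, 0, 6.7, 1.3, 49.2, 0, 0.3],
    [0, 0, 6.7, 1.3, 49.2, 0, 0.3],
    [0, 0, 6.7, 1.3, 49.2, 0, 0.3],
    [0, 0, 6.7, 1.3, 49.2, 0, 0.3],
    [0, 0, 6.7, 1.3, 49.2, 0, 0.3],
    [0, 0, 6.7, 1.3, 49.2, 0, 0.3],
    [0, 0, 6.7, 1.3, 49.2, 0, 0.3],
    [0, 0, 6.7, 1.3, 49.2, 0, 0.3],
    [0, 0, 6.7, 1.3, 49.2, 0, 0.3],
    [0, 0, 0, 0, 0, 0, 0.3],
    [0, 0, 0, 0, 0, 0, 0.3],
  ],
)

```text
clock: 24.15
eef_pos: [411.9, 333.2, 161.6]
eef_rot: [-3.141, 0.0, 1.751]
wrist_force: [0.4, 0.1, -0.4]
finger_gap: 66.2
finger_force: 0.0
```

```bash
python3 - <<'E'
from h import *
a=snap('top','t5'); barrels(a); snap('side','s5')
cv2.imwrite('pics/c5.png',np.hstack([cv2.resize(cv2.imread('pics/t5.png')[130:250,300:430],(433,400)),cv2.resize(cv2.imread('pics/s5.png')[250:370,160:270],(367,400))]))
E
```

```text
px [283.7 131.6] area 111 centre [587.4 -59.5] LxW 70 11 axisdeg 1.5
px [238.5 134.1] area 118 centre [579.4  70.4] LxW 70 14 axisdeg 4.0
px [286.  161.1] area 122 centre [501.8 -65.9] LxW 69 11 axisdeg 0.2
px [301.1 160.4] area 113 centre [ 504.1 -109.1] LxW 67 13 axisdeg 2.4
px [255.7 163. ] area 119 centre [495.8  20.6] LxW 70 14 axisdeg 3.1
px [227.1 164.5] area 117 centre [491.2 102.3] LxW 68 14 axisdeg 7.8
```

View pics/c5.png

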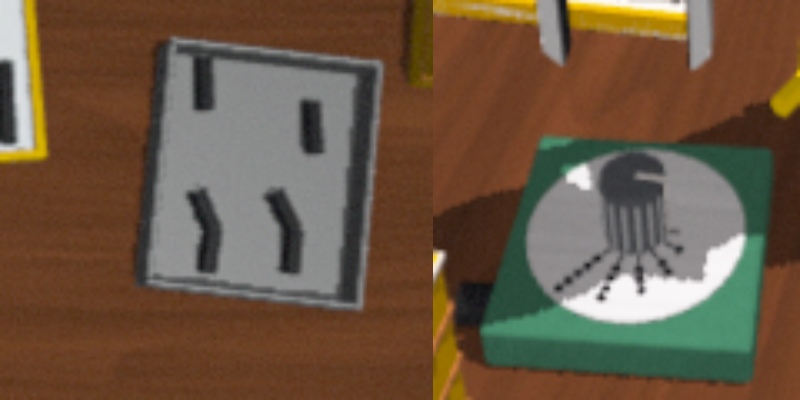

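All four rejects are in the bin: two short at crop pixels (203,83) and (312,127), and two bent at (205,230) and (285,230). The sleeve line points to about 0. Next I grip the sleeve.

Call:
servo_tool(
  rows=[
    [0, 0, 0, 0.5, 0, -40, 0.3],
    [0, 0, 0, 0, 0, -40, 0.3],
    [0, 0, 0, 0, 0, -30, 0.3],
    [0, 0, 0, 0, 0, -13, 0.3],
    [0, 0, 0, 0, 0, 0, 0.3],
    [0, 0, 0, 0, 0, 0, 0.3],
    [0, 0, 0, 0, 0, 0, 0.7],
    [0, 0, 0, 0, 0, 0, 0.7],
    [0, 0, 0, 0, 0, 0, 0.7],
    [0, 0, 0, 0, 0, 0, 0.7],
    [0, 0, 0, 0, 0, 0, 0.7],
    [0, 0, 0, 0, 0, 0, 0.7],
  ],
  grip_force=25,
)

```text
clock: 25.75
eef_pos: [414.9, 334.3, 39.5]
eef_rot: [3.136, -0.001, 1.752]
wrist_force: [17.0, 3.5, -8.4]
finger_gap: 37.8
finger_force: 25.0
```

```bash
python3 - <<'E'
from h import *
c=ray('side',160+(632-433)/3.336,250+172/3.333,76)
for u,v in((662,181),(665,181),(645,178)):
    w=ray('side',160+(u-433)/3.336,250+v/3.333,76); print(c[:2].round(1),w[:2].round(1))
c0=np.array([412.4,333])
def proj(cam,p):
    from scipy.spatial.transform import Rotation as Q
    k=manip.camera_info(cam); R=Q.from_euler('xyz',k['rotation']).as_matrix(); d=R.T@(np.array(p)-k['position']); return d[0]/d[2]*k['fx']+k['cx'],d[1]/d[2]*k['fy']+k['cy']
im=cv2.cvtColor(cv2.imread('pics/s0.png'),cv2.COLOR_BGR2GRAY).astype(np.float32)
for ctr in ((412.4,333),(412,334),(411,332)):
  sc=[]
  for a in range(150,220,1):
    t=np.radians(a); v=[cv2.remap(im,*[np.array([[q]],np.float32) for q in proj('side',(ctr[0]+r*np.cos(t),ctr[1]+r*np.sin(t),76))],cv2.INTER_LINEAR)[0,0] for r in range(8,18)]
    sc.append(np.mean(v))
  sc=np.array(sc); w=np.clip(sc-sc.max()*.7,0,None); print(ctr,(w*np.arange(150,220)).sum()/w.sum(),sc.max())
print(manip.read_state()['wrist_force'])
E
```

```text
[413.7 335.2] [394.9 337.7]
[413.7 335.2] [393.3 337.3]
[413.7 335.2] [405.  337.8]
(412.4, 333) 171.25813577591651 206.23418
(412, 334) 176.54216257576732 207.79532
(411, 332) 174.092977353484 201.50381
[16.9675636   3.54164253 -8.38702658]
```

Call:
servo_tool(
  rows=[
    [0, 0, 0, 2, 0.5, 0, 0.7],
    [0, 0, -8.5, 0, 0, 0, 0.7],
    [0, 0, -8.5, 0, 0, 0, 0.7],
    [0, 0, -8.5, 0, 0, 0, 0.7],
    [0, 0, -8.5, 0, 0, 0, 0.7],
    [0, 0, -8.5, 0, 0, 0, 0.7],
    [0, 0, -8.5, 0, 0, 0, 0.7],
    [0, 0, -8.5, 0, 0, 0, 0.7],
    [0, 0, -8.5, 0, 0, 0, 0.7],
    [0, 0, -8.5, 0, 0, 0, 0.7],
    [0, 0, -8.5, 0, 0, 0, 0.7],
    [0, 0, 0, 0, 0, 0, 0.7],
    [0, 0, 0, 0, 0, 0, 0.7],
  ],
)

```text
clock: 27.38
eef_pos: [412.6, 335.9, 39.4]
eef_rot: [-3.138, 0.002, 0.268]
wrist_force: [-17.0, 12.3, 8.5]
finger_gap: 37.7
finger_force: 25.0
```

Call:
servo_tool(
  rows=[
    [0, 0, 0, 0, 0, 0, 0.3],
    [0, 0, 0, 0, 0, 0, 0.3],
    [0, 0, 0, 0, 0, 0, 0.3],
    [0, 0, 0, 0, 0, 0, 0.3],
    [0, 0, 0, 0, 0, 30, 0.3],
    [0, 0, 0, 0, 0, 50, 0.3],
    [0, 0, 0, 0, 0, 50, 0.3],
    [0, 0, 0, 0, 0, 0, 0.3],
  ],
)

```text
clock: 28.38
eef_pos: [415.8, 335.0, 172.6]
eef_rot: [-3.139, -0.006, 0.268]
wrist_force: [-0.2, 0.5, -0.1]
finger_gap: 65.9
finger_force: 0.0
```

```bash
cat >> h.py <<'E'
from scipy.spatial.transform import Rotation as Q
def proj(cam,p):
    k=manip.camera_info(cam); R=Q.from_euler('xyz',k['rotation']).as_matrix(); d=R.T@(np.array(p)-k['position']); return d[0]/d[2]*k['fx']+k['cx'],d[1]/d[2]*k['fy']+k['cy']
def dial(im,draw):
    # line on top face and dots on pod face, side camera, for several centres
    g=im.min(2).astype(np.float32)
    def samp(p): return cv2.remap(g,*[np.array([[q]],np.float32) for q in proj('side',p)],cv2.INTER_LINEAR)[0,0]
    for ctr in((412.5,333),(413.5,335),(414,336)):
        A=np.arange(0,240)
        s=np.array([np.mean([samp((ctr[0]+r*np.cos(t),ctr[1]+r*np.sin(t),76)) for r in range(7,17)]) for t in np.radians(A)])
        w=np.clip(s-s.max()*.75,0,None); print(ctr,'line',round((w*A).sum()/w.sum(),1),s.max())
        d=np.array([np.mean([samp((ctr[0]+r*np.cos(t),ctr[1]+r*np.sin(t),30)) for r in range(26,36)]) for t in np.radians(A)])
        loc=[int(A[i]) for i in range(3,237) if d[i]==d[i-3:i+4].min() and d[i]<d.max()*.85]; print('  dots',loc,[int(d[i]) for i in loc])
E
python3 - <<'E'
from h import *
a=snap('side','s6'); dial(a,0); 
cv2.imwrite('pics/c6.png',cv2.resize(cv2.imread('pics/s6.png')[280:360,175:275],(800,640),interpolation=cv2.INTER_CUBIC)[:600])
E
```

```text
(412.5, 333) line 86.4 120.99512Traceback (most recent call last):
  File "<stdin>", line 2, in <module>
  File "h.py", line 34, in dial
    d=np.array([np.mean([samp((ctr[0]+r*np.cos(t),ctr[1]+r*np.sin(t),30)) for r in range(26,36)]) for t in np.radians(A)])
                         ~~~~^^^^^^^^^^^^^^^^^^^^^^^^^^^^^^^^^^^^^^^^^^^^
  File "h.py", line 29, in samp
    def samp(p): return cv2.remap(g,*[np.array([[q]],np.float32) for q in proj('side',p)],cv2.INTER_LINEAR)[0,0]
                                                                          ~~~~^^^^^^^^^^
  File "h.py", line 25, in proj
    k=manip.camera_info(cam); R=Q.from_euler('xyz',k['rotation']).as_matrix(); d=R.T@(np.array(p)-k['position']); return d[0]/d[2]*k['fx']+k['cx'],d[1]/d[2]*k['fy']+k['cy']
ValueError: time passes only in moves, steps and waits
```

```bash
sed -i 's/^from cell import manip/from cell import manip\nimport functools\ninfo=functools.lru_cache(None)(manip.camera_info)/; s/manip.camera_info(cam)/info(cam)/' h.py
python3 - <<'E'
from h import *
a=cv2.imread('pics/s6.png')[:,:,::-1]; dial(a,0)
cv2.imwrite('pics/c6.png',cv2.resize(cv2.imread('pics/s6.png')[280:355,175:275],(800,600),interpolation=cv2.INTER_CUBIC))
E
```

```text
(412.5, 333) line 86.4 120.99512
  dots [4, 14, 40, 58, 82, 107, 133, 161, 179, 198, 216] [129, 130, 133, 73, 73, 94, 92, 101, 131, 131, 130]
(413.5, 335) line 92.2 124.23584
  dots [39, 57, 83, 111, 137, 165, 183, 201, 220] [132, 71, 69, 86, 89, 97, 131, 131, 130]
(414, 336) line 95.2 125.5166
  dots [9, 14, 38, 57, 84, 113, 139, 167, 185, 191, 202, 221, 230] [130, 130, 132, 65, 66, 85, 89, 94, 130, 131, 131, 130, 131]
```

View pics/c6.png

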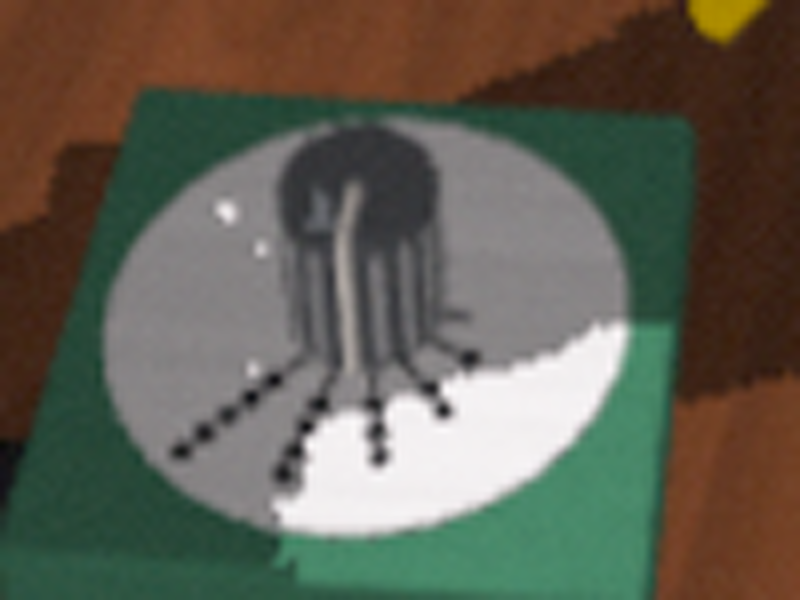

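```bash
cat >> h.py <<'E'
def sideline(im,ctr=(412.5,333),lo=60,hi=125):
    g=im.min(2).astype(np.float32); A=np.arange(lo,hi,.5)
    f=lambda t,z,r:proj('side',(ctr[0]+r*np.cos(t),ctr[1]+r*np.sin(t),z))
    for zs in((34,48),(48,62),(62,74)):
        s=np.array([np.mean([cv2.remap(g,np.array([[q[0]]],np.float32),np.array([[q[1]]],np.float32),cv2.INTER_LINEAR)[0,0] for q in (f(t,z,19.2) for z in range(*zs,2))]) for t in np.radians(A)])
        w=np.clip(s-s.max()*.75,0,None); print(zs,'line',round((w*A).sum()/w.sum(),1),s.max())
    # silhouette check: projected left/right edges at z=50
    k=[f(t,50,19)[0] for t in np.radians(range(0,360,2))]; v=f(1.4,50,19)[1]; print('edges',min(k),max(k),'row',v, g[int(v),194:236].astype(int))
E
python3 - <<'E'
from h import *
sideline(cv2.imread('pics/s6.png')[:,:,::-1])
E
```

```text
(34, 48) line 88.3 151.1211
(48, 62) line 88.2 150.39314
(62, 74) line 88.3 148.14551
edges 211.51224010359877 231.13102698237412 row 317.6209963663074 [131 128 131 130 128 130 129 128 130 131 131 130 131 130 130 132 124 101
  87  86 109  87  62 127 154 102  63  92 116  84  58 103  97  66  92  83
 107 128 134 133 132 131]
```

The line runs down the sleeve and meets its base at crop pixel (350,370). That is between the 4-dot row (337,370) and the 3-dot row (373,368), about 9–10° short of 4. I'll nudge it on.

Call:
servo_tool(
  rows=[
    [0, 0, 0, -1.5, 0.5, -50, 0.3],
    [0, 0, 0, 0, 0, -50, 0.3],
    [0, 0, 0, 0, 0, -30, 0.3],
    [0, 0, 0, 0, 0, 0, 0.3],
    [0, 0, 0, 0, 0, 0, 0.3],
    [0, 0, 0, 0, 0, 0, 0.7],
    [0, 0, 0, 0, 0, 0, 0.7],
    [0, 0, 0, 0, 0, 0, 0.7],
    [0, 0, 0, 0, 0, 0, 0.7],
    [0, 0, 0, 0, 0, 0, 0.7],
    [0, 0, -5, 0, 0, 0, 0.7],
    [0, 0, -4.5, 0, 0, 0, 0.7],
    [0, 0, 0, 0, 0, 0, 0.7],
    [0, 0, 0, 0, 0, 0, 0.7],
  ],
)

```text
clock: 30.18
eef_pos: [412.9, 336.3, 39.5]
eef_rot: [-3.139, -0.001, 0.103]
wrist_force: [-2.9, 11.9, 1.1]
finger_gap: 37.6
finger_force: 25.0
```

Call:
servo_tool(
  rows=[
    [0, 0, 0, 0, 0, 0, 0.3],
    [0, 0, 0, 0, 0, 0, 0.3],
    [0, 0, 0, 0, 0, 0, 0.3],
    [0, 0, 0, 0, 0, 0, 0.3],
    [0, 0, 0, 0, 0, 30, 0.3],
    [0, 0, 0, 0, 0, 50, 0.3],
    [0, 0, 0, 0, 0, 50, 0.3],
    [0, 0, 0, 0, 0, 50, 0.3],
    [0, 0, 0, 0, 0, 0, 0.3],
  ],
)

```text
clock: 31.3
eef_pos: [414.1, 335.4, 222.6]
eef_rot: [-3.138, -0.006, 0.102]
wrist_force: [-0.7, -0.5, -0.8]
finger_gap: 66.1
finger_force: 0.0
```

```bash
python3 - <<'E'
from h import *
a=snap('side','s7'); sideline(a); sideline(a,(414,333))
cv2.imwrite('pics/c7.png',cv2.resize(cv2.imread('pics/s7.png')[280:355,175:275],(800,600),interpolation=cv2.INTER_CUBIC))
E
```

```text
(34, 48) line 77.4 144.27428
(48, 62) line 77.9 149.66127
(62, 74) line 77.7 142.49187
edges 211.51224010359877 231.13102698237412 row 317.6209963663074 [129 126 127 129 127 130 130 129 130 128 131 128 130 131 130 130 116  96
  85 103  77  95 153 114  69  86 117  91  63  78 107  88  55  96  86  84
  97 122 130 130 129 130]
(34, 48) line 82.4 143.94002
(48, 62) line 82.8 149.52637
(62, 74) line 82.5 143.23308
edges 210.7808468427863 230.39374890308994 row 317.4767464249077 [129 126 127 129 127 130 130 129 130 128 131 128 130 131 130 130 116  96
  85 103  77  95 153 114  69  86 117  91  63  78 107  88  55  96  86  84
  97 122 130 130 129 130]
```

View pics/c7.png

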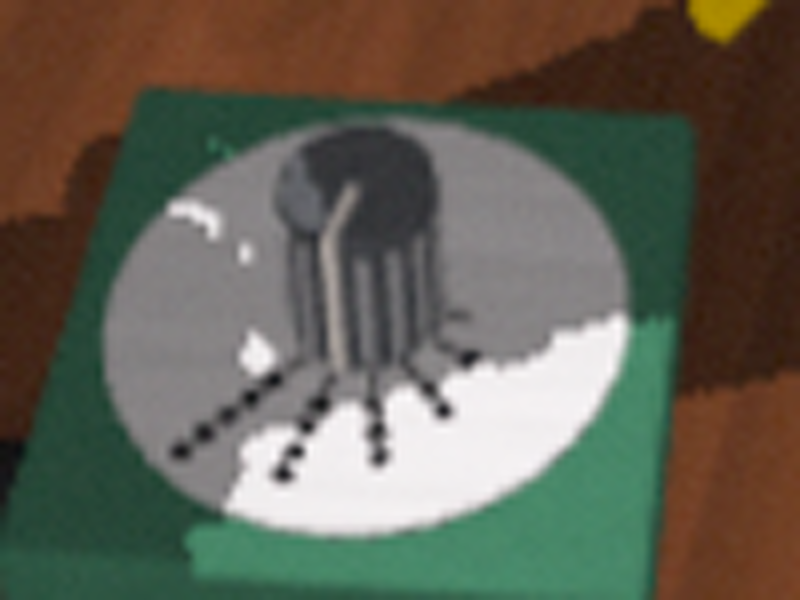

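The line base now sits at crop pixel (338,368), on the 4-dot row. Stroke is set. Now for the tag.

Call:
servo_tool(
  rows=[
    [0, 0, 8.25, 19.1, -3.4, 0, 0.745],
    [0, 0, 8.25, 19.1, -3.4, 0, 0.745],
    [0, 0, 8.25, 19.1, -3.4, 0, 0.745],
    [0, 0, 8.25, 19.1, -3.4, 0, 0.745],
    [0, 0, 8.25, 19.1, -3.4, 0, 0.745],
    [0, 0, 8.25, 19.1, -3.4, 0, 0.745],
    [0, 0, 8.25, 19.1, -3.4, 0, 0.745],
    [0, 0, 8.25, 19.1, -3.4, 0, 0.745],
    [0, 0, 8.25, 19.1, -3.4, 0, 0.745],
    [0, 0, 8.25, 19.1, -3.4, 0, 0.745],
    [0, 0, 0, 0, 0, -10, 0.745],
    [0, 0, 0, 0, 0, 0, 0.745],
    [0, 0, 0, 0, 0, 0, 0.745],
  ],
  grip_force=40,
)

```text
clock: 32.98
eef_pos: [603.4, 301.0, 208.7]
eef_rot: [-3.141, 0.0, 1.541]
wrist_force: [-0.6, -0.3, -0.4]
finger_gap: 24.0
finger_force: 0.0
```

```bash
python3 - <<'E'
from h import *
snap('side','s8'); a=snap('top','t8'); barrels(a)
cv2.imwrite('pics/c8.png',cv2.resize(cv2.imread('pics/s8.png')[190:310,80:240],(800,600),interpolation=cv2.INTER_CUBIC))
P=lambda n,p:print(n,[round((proj('side',p)[0]-80)*5),round((proj('side',p)[1]-190)*5)])
s=manip.read_state(); P('tcp',s['eef_pos']); print(s['eef_pos'],s['eef_rot'])
for y in(262,300,338): P(('tagtop mid',y),(604,y,180))
E
```

```text
px [283.7 131.6] area 111 centre [587.4 -59.5] LxW 70 11 axisdeg 1.5
px [238.6 134.3] area 118 centre [578.8  70.4] LxW 71 14 axisdeg 4.4
px [286.  161.2] area 123 centre [501.5 -65.9] LxW 69 11 axisdeg -0.1
px [301.1 160.4] area 113 centre [ 504.1 -109.1] LxW 67 13 axisdeg 2.4
px [255.7 163. ] area 117 centre [495.9  20.5] LxW 70 14 axisdeg 2.9
px [227.1 164.6] area 117 centre [491.  102.3] LxW 70 14 axisdeg 7.5
tcp [236, 154]
[603.71077293 300.95500007 209.29675837] [ 3.14120253e+00 -2.13387690e-04  1.54173648e+00]
('tagtop mid', 262) [297, 161]
('tagtop mid', 300) [249, 215]
('tagtop mid', 338) [197, 274]
```

View pics/c8.png

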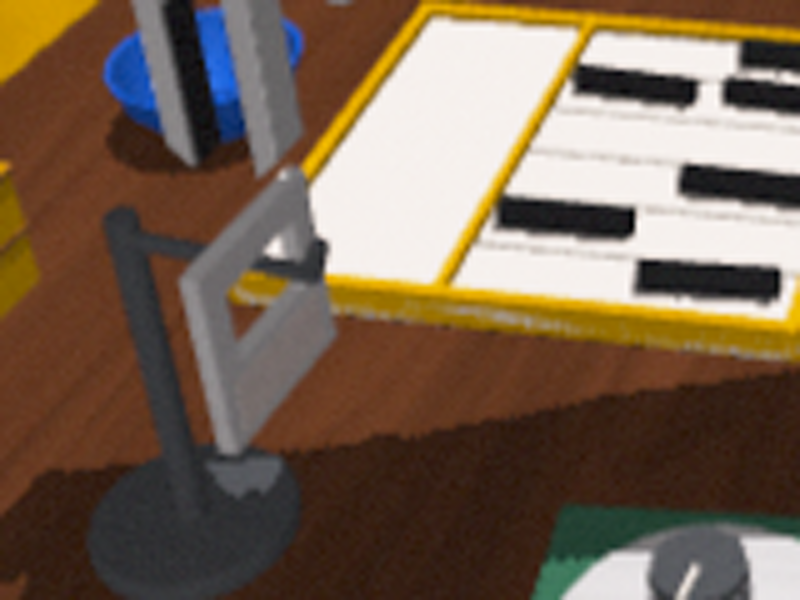

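The tag's top edge spans crop pixels (195,280) to (292,172), matching the prediction. The fingers straddle it, so I'll lower and grip.

Call:
servo_tool(
  rows=[
    [0, 0, 0, 0.5, 0, -15, 0.745],
    [0, 0, 0, 0, 0, -15, 0.745],
    [0, 0, 0, 0, 0, -12, 0.745],
    [0, 0, 0, 0, 0, 0, 0.745],
    [0, 0, 0, 0, 0, 0, 0.745],
    [0, 0, 0, 0, 0, 0, 1],
    [0, 0, 0, 0, 0, 0, 1],
    [0, 0, 0, 0, 0, 0, 1],
    [0, 0, 0, 0, 0, 0, 1],
    [0, 0, 0, 0, 0, 0, 1],
  ],
)

```text
clock: 34.33
eef_pos: [604.6, 300.7, 167.2]
eef_rot: [3.141, -0.0, 1.542]
wrist_force: [0.3, 0.1, 2.2]
finger_gap: 7.9
finger_force: 40.0
```

Call:
servo_tool(
  rows=[
    [0, 0, 0, 0, 0, 10, 1],
    [0, 0, 0, 0, 0, 10, 1],
    [0, 0, 0, 0, 0, 0, 1],
    [0, 0, 0, 0, 0, 0, 1],
    [0, 0, 0, -10, 0, 0, 1],
    [0, 0, 0, -10, 0, 0, 1],
  ],
)

```text
clock: 35.08
eef_pos: [583.7, 300.7, 186.6]
eef_rot: [-3.141, 0.0, 1.542]
wrist_force: [-0.1, -0.4, -1.3]
finger_gap: 7.7
finger_force: 40.0
```

Call:
servo_tool(
  rows=[
    [0, 0, 0, -10, 0, 0, 1],
    [0, 0, 0, -10, 0, 0, 1],
    [0, 0, 0, -15, 0, 0, 1],
    [0, 0, 0, -15, 0, 0, 1],
    [0, 0, 0, -15, 0, 0, 1],
    [0, 0, 0, 0, -20, 20, 1],
    [0, 0, 0, 0, -20, 20, 1],
    [0, 0, 0, 0, 0, 0, 1],
  ],
)

```text
clock: 36.08
eef_pos: [520.8, 259.1, 229.8]
eef_rot: [3.138, -0.002, 1.54]
wrist_force: [-1.0, -0.1, -0.5]
finger_gap: 7.6
finger_force: 40.0
```

Call:
servo_tool(
  rows=[
    [0, 0, -7, 13.6, -21.6, 0, 1],
    [0, 0, -7, 13.6, -21.6, 0, 1],
    [0, 0, -7, 13.6, -21.6, 0, 1],
    [0, 0, -7, 13.6, -21.6, 0, 1],
    [0, 0, -7, 13.6, -21.6, 0, 1],
    [0, 0, -7, 13.6, -21.6, 0, 1],
    [0, 0, -7, 13.6, -21.6, 0, 1],
    [0, 0, -7, 13.6, -21.6, 0, 1],
    [0, 0, -7, 13.6, -21.6, 0, 1],
    [0, 0, -7, 13.6, -21.6, 0, 1],
    [0, 0, -7, 13.6, -21.6, 0, 1],
    [0, 0, -7, 13.6, -21.6, 0, 1],
    [0, 0, 0, 0, 0, 0, 1],
    [8, 0.6, 0, 0, 0, 0, 1],
    [8, 0.6, 0, 0, 0, 0, 1],
    [8, 0.6, 0, 0, 0, 0, 1],
    [8, 0.6, 0, 0, 0, 0, 1],
    [8, 0.6, 0, 0, 0, 0, 1],
    [0, 0, 0, 0, 0, 0, 1],
    [0, 0, 0, 0, 0, 0, 1],
  ],
)

```text
clock: 38.58
eef_pos: [682.8, 2.2, 227.4]
eef_rot: [-2.445, -0.002, 0.077]
wrist_force: [0.9, 0.5, -0.6]
finger_gap: 7.6
finger_force: 40.0
```

```bash
python3 - <<'E'
from h import *
snap('side','s9')
cv2.imwrite('pics/c9.png',cv2.resize(cv2.imread('pics/s9.png')[60:300,60:380],(800,600),interpolation=cv2.INTER_CUBIC))
s=manip.read_state(); print(s['joints'],Q.from_euler('xyz',s['eef_rot']).as_matrix()[:,2])
E
```

```text
[-0.29181539  0.71703743  1.00001045  0.64779224  1.68691221  1.19011706] [-0.04788671  0.64020645 -0.76670892]
```

View pics/c9.png

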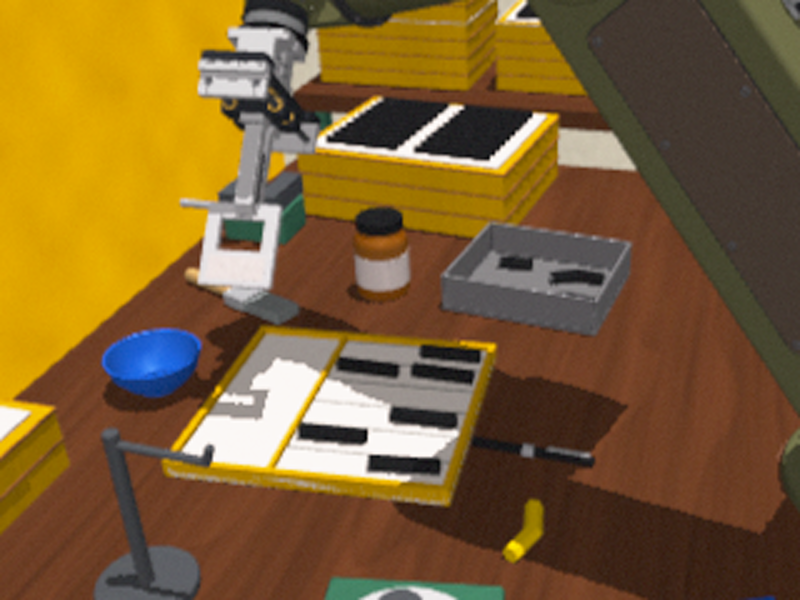

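The tag is held straight and tilted over the end bay, and the goods are undisturbed. Lowering.

Call:
servo_tool(
  rows=[
    [0, 0, 0, 0.5, 0, -35, 1],
    [0, 0, 0, 0, 0, -35, 1],
    [0, 0, 0, 0, 0, -35, 1],
    [0, 0, 0, 0, 0, -25, 1],
    [0, 0, 0, 0, 0, -12, 1],
    [0, 0, 0, 0, 0, -5, 1],
    [0, 0, 0, 0, 0, -4, 1],
    [0, 0, 0, 0, 0, 0, 1],
  ],
)

```text
clock: 39.62
eef_pos: [683.4, 1.4, 76.4]
eef_rot: [-2.442, -0.002, 0.076]
wrist_force: [0.1, 0.6, -1.0]
finger_gap: 7.6
finger_force: 40.0
```

Call:
servo_tool(
  rows=[
    [0, 0, 0, 0, 0, -3, 1],
    [0, 0, 0, 0, 0, 0, 1],
    [0, 0, 0, 0, 0, 0, 0.75],
    [0, 0, 0, 0, 0, 0, 0.75],
    [0, 0, 0, 0, 0, 0, 0.6],
    [0, 0, 0, 0, 0, 0, 0.6],
    [0, 0, 0, 0.5, -6.4, 7.7, 0.6],
    [0, 0, 0, 0.5, -6.4, 7.7, 0.6],
    [0, 0, 0, 1, -13, 15.4, 0.6],
    [0, 0, 0, 1, -13, 15.4, 0.6],
    [0, 0, 0, 1, -13, 30, 0.6],
    [0, 0, 0, 0, 0, 30, 0.6],
    [0, 0, 0, 0, 0, 40, 0.6],
    [0, 0, 0, 0, 0, 40, 0.6],
    [0, 0, 0, 0, 0, 0, 0.6],
  ],
)

```text
clock: 41.5
eef_pos: [687.8, -51.3, 263.8]
eef_rot: [-2.444, -0.007, 0.076]
wrist_force: [-0.1, 0.4, -0.7]
finger_gap: 37.8
finger_force: 0.0
```

```bash
python3 - <<'E'
from h import *
snap('side','s10')
cv2.imwrite('pics/c10.png',cv2.resize(cv2.imread('pics/s10.png')[60:300,60:380],(800,600),interpolation=cv2.INTER_CUBIC))
E
```

```text
(no output)
```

View pics/c10.png

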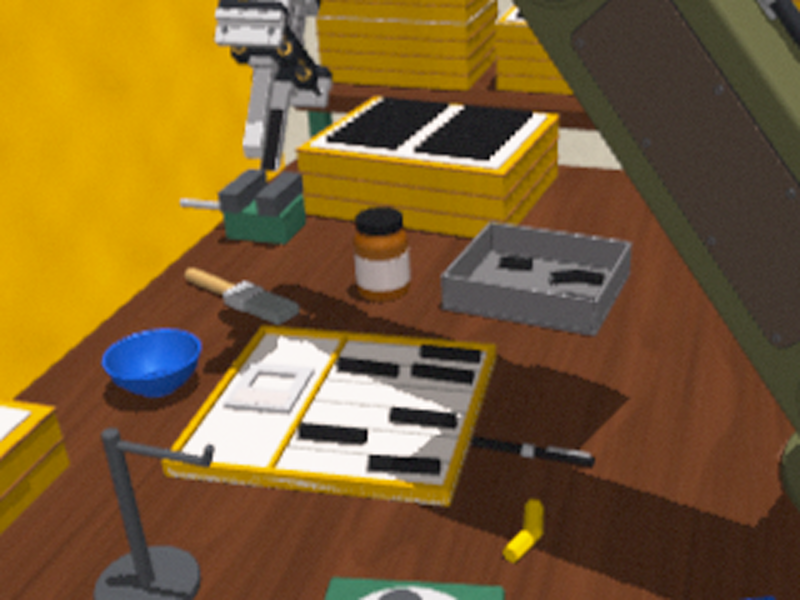

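```bash
python3 - <<'E'
from h import *
a=snap('top','t10'); 
cv2.imwrite('pics/c11.png',cv2.resize(cv2.imread('pics/t10.png')[70:235,205:425],(800,600),interpolation=cv2.INTER_CUBIC))
b=snap('side','s11'); sideline(b,(414,333))
E
```

```text
(34, 48) line 82.6 144.06277
(48, 62) line 82.9 147.58342
(62, 74) line 82.6 150.29134
edges 210.7808468427863 230.39374890308994 row 317.4767464249077 [232 232 232 232 230 231 232 232 233 232 234 233 232 217 157 129 118  96
  83 103  77  94 150 115  68  86 114  94  68  80 114  92  62 106  99  91
 139 222 234 235 235 235]
```

View pics/c11.png

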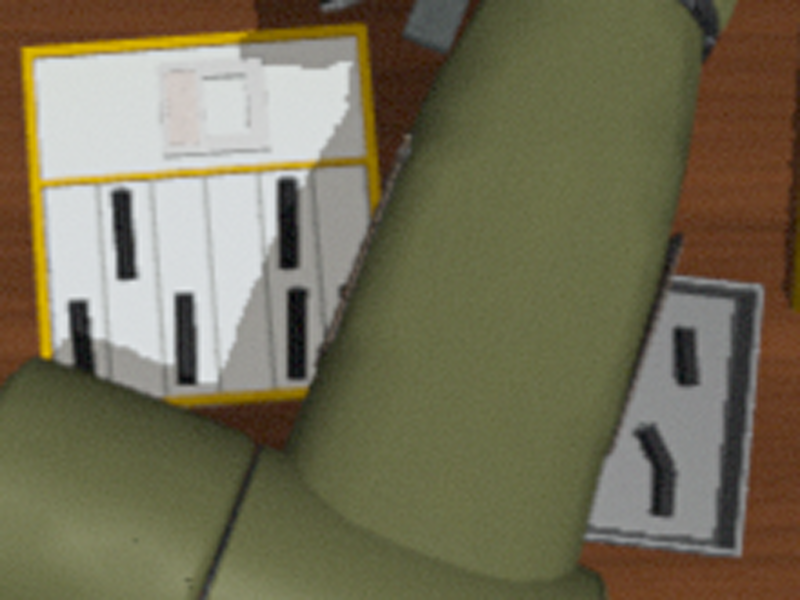

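The tag lies flat in the end bay at crop pixel (215,107), and the six sound barrels are in the tray. Two rejects show in the bin; the arm hides the others, which were seen there earlier. Stroke is unchanged at 4, so I'm handing in.

```bash
python3 -c "
from cell import manip; print(manip.sign_off())"
```

```text
the job is handed in; nothing more can be done
None
```

The job is handed in: the four rejects (two short, two bent) went into the bin, the six sound barrels stayed in the tray, the stroke sleeve is on 4 to within about 2°, and the tag lies flat in the end bay; the arm hid two of the rejects in the last picture, so those two were last seen in the bin before the sleeve was turned.

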